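Cover the loaded tube block and hold the incubator lid open

TASK

Close up the loaded metal tube block: pick up its loose blue cover, lower it squarely over the tubes until it sits fully down, without dropping it from a height, and let go of it. Then raise the incubator's spring-loaded lid by its handle to 50 degrees from shut (5 degrees either way is fine) and finish while still holding it there, steady, so that a colleague can put the block inside. Leave the block and everything else on the bench standing where it is.

Things in the scene. Friction and masses are not known exactly. Their poses are not given: they have to be found in the camera images.
- incubator: Fixed cream bench incubator, an open-topped chest 180 (own x) x 220 (own y) x 120 mm high, walls 12 mm. Origin: centre of its underside; own x points from the front (handle side, towards the robot) to the hinge side, own y along the hinge, z up. It stands left or right of the mat.
- lid (a joint): Incubator lid's hinge, rad: 0 shut, grows as the handle end rises, stop at 1.5; 50 degrees is 0.873. The lid is a cream plate 180 x 220 x 12 mm on the chest's rim, 0.4 kg; weight and a spring (0.18 N m shut, 0.28 N m at 50 degrees) shut it from any angle once let go. Hinge axis: along the incubator's y at its far top edge (point lid_hinge).
- lid_grip (a point): Centre of the lid's blue handle: an upright disc 32 mm across, 14 mm thick along the incubator's y, on a neck 14 mm wide in front of the middle of the lid's front edge. It lies 38 mm before that edge, 218 mm from the hinge axis and 8 mm above it when shut (128 mm over the bench). Pinched across its thickness it can pivot in the fingers. Axes: the lid's, as the incubator's when shut.
- lid_hinge (a point): Point on the lid's hinge axis, midway along it: in the incubator's frame at x 90, y 0, z 120 mm. Axes turn with the lid.
- block: Loose aluminium tube block, 0.9 kg, on the mat: flange 124 (own x) x 104 (own y) x 12 mm at the bottom, core 96 x 76 mm up to 45 mm, orange, red and teal tube caps within 82 x 62 mm up to 51 mm. Origin: centre of its underside.
- cover: Loose blue cover for the block, 0.12 kg: a box open below, outside 112 (own x) x 92 (own y) x 46 mm, walls and top 4 mm, white grip fin on top; starts upright on the mat. Origin: centre of its lower rim. It fits over the block long side to long side (half turn allowed) with 4 mm play each side, its rim resting on the flange, origin 12 mm above the block's.
- cover_grip (a point): Grip point of the cover's white fin: the fin is 60 mm long along the cover's x, 14 mm thick along its y and 36 mm tall, from 46 to 82 mm above the cover's origin. The point is on its middle, 70 mm above the origin (24 mm above the cover's top plate).
- mat: Fixed green bench mat 280 (own x) x 340 (own y) x 3 mm; origin at the centre of its underside. Block, cover and beaker stand on it.
- beaker: Loose small white beaker, 44 mm across, 45 mm tall, on the far part of the mat; leave alone. Origin: centre of its underside.
- jar: Loose amber jar, 48 mm across, 70 mm tall, at the far middle; leave alone. Origin: centre of its underside.
- pipette: Loose pipette lying along y, about 230 x 24 x 20 mm, near the robot; leave alone. Origin: underside near its middle.
- tipbox: Loose pipette-tip box, blue with grey top, 120 x 85 x 65 mm, on the left side; leave alone. Origin: centre of its underside.
- bottle: Loose white bottle, 66 mm across, 130 mm tall, on the right side; leave alone. Origin: centre of its underside.
- tray: Loose orange open tray 100 x 80 x 35 mm, on the right side; leave alone. Origin: centre of its underside.

How it is judged (in metres and radians):
On the way, in this order (a step that is already met when the one before it is completed fails the run):
1. the cover, held in the gripper, is lowered over the block to within 25 mm of its seat (contact force between the fingers and cover above 0.5 N and z of cover in the frame of block below 0.037 m and horizontal distance between cover and block below 0.012 m), for 0.04 s.
2. the cover sits fully down on the block and is let go (z of cover in the frame of block between 0.009 and 0.0145 m and horizontal distance between cover and block below 0.007 m and angle between each of cover, block's own z axis and vertical below 0.06 rad and contact force between the fingers and cover below 0.1 N and linear speed of cover below 0.03 m/s), for 0.2 s.
3. the lid is held by the fingers at about 50 degrees (value of joint lid between 0.768 and 0.977 rad and velocity of joint lid between -0.08 and 0.08 rad/s and contact force between the fingers and lid above 0.5 N), for 0.3 s.
At the end, for the whole second after the job is handed in: Fingers (over 0.5 N) and nothing else hold the lid still (under 0.08 rad/s) at 0.768 to 0.977 rad (50 deg, 6 either way); the released cover rests on the block: origin 9 to 14.5 mm above the block's, within 7 mm sideways, both level to 0.06 rad (all of step 2 and all of step 3 and contact force between lid and beaker below 0.2 N and contact force between lid and jar below 0.2 N and contact force between lid and pipette below 0.2 N and contact force between lid and tipbox below 0.2 N and contact force between lid and bottle below 0.2 N and contact force between lid and tray below 0.2 N and contact force between lid and block below 0.2 N and contact force between lid and cover below 0.2 N); the arm keeps its last pose, push and grip.
It fails at once if a bystander is moved by more than 30 mm or tipped over (distance of any of beaker, jar, pipette, tipbox, bottle, tray from where it was at the start of the episode above 0.03 m or angle between any of beaker, jar, pipette, tipbox, bottle, tray's own z axis and vertical above 0.4 rad).
It fails at once if the tube block is shoved by more than 30 mm (distance of block from where it was at the start of the episode above 0.03 m).
It also fails if it takes over 58 s, if anything falls off the work surface, if the arm or the gripper's body presses on something with over 40 N, if the wrist force passes 120 N, or if a joint passes its speed limit or range.

ROBOT

A 6-joint arm with a two-finger parallel gripper is mounted at the origin on the work surface. World frame = base frame: x ahead of the robot, y to its left, z up, the work surface at z = 0. Lengths are in m, angles in degrees, forces in N, time in s.
With the tool pointing down it reaches from about 0.4 to 0.825 m from the base axis. Payload 7 kg.
Tool frame: the origin (TCP) lies midway between the tips of the shut fingers; the grasp point (between the pads) lies 19 mm behind it; z points along the fingers, y is the line along which they close (so a half turn about z gives the same grasp; the last joint's range is limited). The gripper opens to 88 mm and grips with 3 to 60 N. Pads are 19 mm wide; open, the fingers measure 130 mm over their backs; the gripper's body (78 mm by 193 mm) begins 47 mm behind the grasp point.
Start: joints at [-48.18, 20.546, 0.682, 0, -70.136, -16.507], TCP at [0.289, -0.61, 0.227] pointing down, gripper open.
Joint ranges: [-176.03, 176.03], [-82.01, 121.73], [-58.28, 71.71], [-173.87, 95.51], [-174.79, -0.11], [-173.66, 173.66]. Speed limits (degrees/s): [136.94, 136.94, 172.46, 180, 180, 180].

INTERFACE

Orientations are given as a 3x3 rotation matrix whose columns are the frame's x, y, z axes.
In Python, from rig import robot gives the robot as it stands. Calls block until the motion is done:
- robot.goto(position, orientation): joint-space move of the TCP to a pose.
- robot.servo_line(position, ori=None, speed=0.15): straight line of the TCP; ori=None keeps the orientation; speed is the mean speed in m/s.
- robot.movej(angles): joint-space move.
- robot.move_gripper(opening): opening from 0.0 (shut) to 1.0 (fully open); the grip force is fixed at half the most; returns when the fingers have stopped.
- robot.dwell(seconds).
- robot.ik(position, orientation): joint angles nearest the present ones, or None.
- robot.grab_frame(name): name is "scene" or "top"; returns (picture, depth): 480x640x3 uint8, red, green, blue; 480x640 float32, m along the optical axis (not along the pixel's ray), 0 where there is no reading.
- robot.camera_info(name): a dict with "vfov" (degrees; the focal length in pixels is half the picture's height over the tangent of half this angle, whatever the lens; pixels are square), "cx", "cy" (the principal point, pixels), "k1" (the pictures are not rectified: a ray, as slopes to the right and down, at radius r is drawn at 1 + k1 r^2 times it, then the intrinsics apply), "view" (4x4, takes a point from world to camera coordinates). Camera axes: x right, y down, z forward; pixel columns grow to the right and rows downward; lengths in m; the calibration is good to about 2 mm. A picture is of the moment at which its call begins. camera_info takes no time and is no camera call.
A pose or a line that the arm cannot do raises robot.Unreachable and nothing moves.
- robot.job_done(): hands the job in; it is judged then, once.
Readings, each from a call of its own:
- robot.read_t(): time.
- robot.read_qpos(): joint angles.
- robot.read_qvel(): joint speeds.
- robot.read_effort(): joint torques, N m.
- robot.read_position(): TCP position.
- robot.read_tcp_rot(): TCP orientation.
- robot.read_force(): force on the tool from outside, world axes, zero at the start.
- robot.read_ft_torque(): the same for the moment, N m.
- robot.read_grip_width(): opening from 0.0 (shut) to 1.0 (fully open).
- robot.read_finger_force(): force on a finger pad.
Only numpy, scipy, OpenCV 4.12 (cv2) and the standard library are available. Lean on these libraries where they do the work, as an engineer would, in place of code of your own. Each camera call takes 0.05 s, during which the arm holds its last target. There are 200 camera calls.

## Working session

There is one attempt and no reset: what is moved stays moved. The work goes in short steps, each a Python script; the robot and the scene stay as the last script left them, time stands still between calls to the robot, and variables do not carry over. Pictures are saved under pics/ and viewed, at most 10 in all, crops included, and the job is handed in when it is done.

```bash
mkdir -p pics; ls
cat > h.py <<'E'
import numpy as np, cv2
from rig import robot
def cam(n):
    c=robot.camera_info(n); f=240/np.tan(np.radians(c['vfov'])/2)
    K=np.array([[f,0,c['cx']],[0,f,c['cy']],[0,0,1.]]); return K,np.array([c['k1'],0,0,0,0.]),np.array(c['view'])
def cloud(n,d):
    K,D,V=cam(n); v,u=np.mgrid[0:480,0:640]
    p=cv2.undistortPointsIter(np.stack([u,v],-1).reshape(-1,1,2).astype(float),K,D,None,None,(3,50,1e-9)).reshape(480,640,2)
    P=np.dstack([p[...,0]*d,p[...,1]*d,d])
    return (P-V[:3,3])@V[:3,:3]   # world
E
python3 - <<'E'
from h import *
for n in('top','scene'):
    a,d=robot.grab_frame(n); cv2.imwrite(f'pics/{n}0.png',a[...,::-1]); np.savez(f'{n}0.npz',a=a,d=d,P=cloud(n,d))
    print(cam(n))
E
```

```text
pics
(array([[538.97738262,   0.        , 316.65853705],
       [  0.        , 538.97738262, 241.23042596],
       [  0.        ,   0.        ,   1.        ]]), array([-0.14059786,  0.        ,  0.        ,  0.        ,  0.        ]), array([[-0.01635567, -0.9998583 , -0.00398444,  0.02146789],
       [-0.9924687 ,  0.01671838, -0.1213523 ,  0.59915938],
       [ 0.12140172,  0.00196963, -0.9926015 ,  1.34918507],
       [ 0.        ,  0.        ,  0.        ,  1.        ]]))
(array([[616.31493416,   0.        , 316.82824678],
       [  0.        , 616.31493416, 230.75840678],
       [  0.        ,   0.        ,   1.        ]]), array([-0.02098281,  0.        ,  0.        ,  0.        ,  0.        ]), array([[-0.56212757,  0.82674297, -0.02255334,  0.3200512 ],
       [ 0.51536522,  0.32882392, -0.79137445, -0.22450425],
       [-0.64684719, -0.4564766 , -0.61091557,  2.07585232],
       [ 0.        ,  0.        ,  0.        ,  1.        ]]))
```

View pics/top0.png

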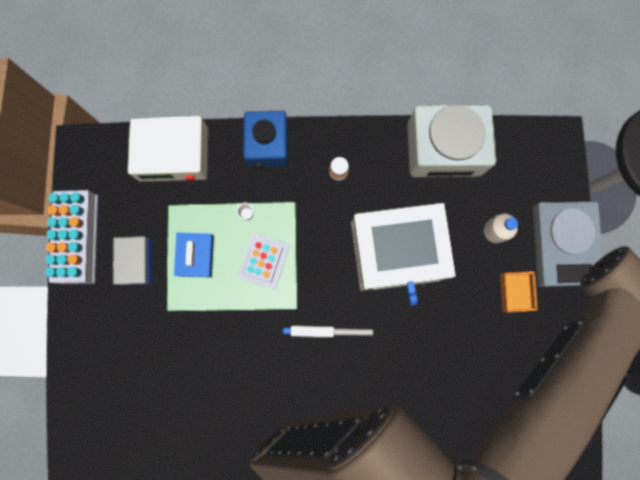

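View pics/scene0.png

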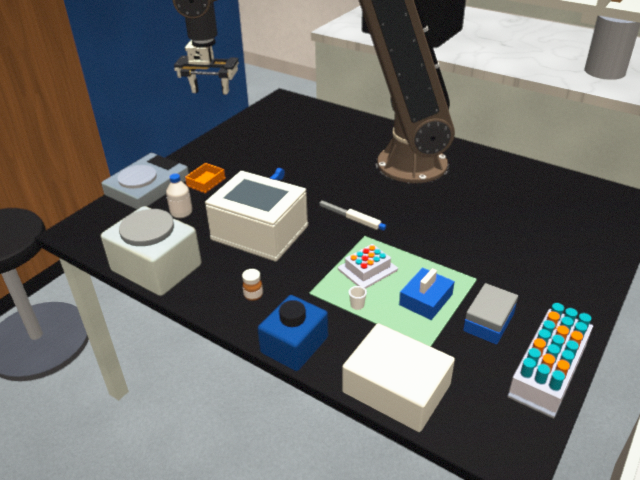

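The top view shows the cover at (193,255) with its fin at (189,252), and the block at (264,260), rotated by about 15°. The incubator is at (403,246) on the right, with its handle at (412,293). Next I measure them from the depth cloud.

Run:
```python
from h import *
z=np.load('top0.npz');P=z['P'];a=z['a'].astype(int);S=np.load('scene0.npz');Q=S['P'];sa=S['a'].astype(int)
def rep(n,P,m,box):
    p=P[m]; (c,s,an)=cv2.minAreaRect(p[:,:2].astype(np.float32)*1000)
    print(n,len(p),'rect',np.round(c,1),np.round(s,1),round(an,1),'mean',np.round(p.mean(0),4),'med',np.round(np.median(p,0),4))
v,u=np.mgrid[0:480,0:640]
def w(u0,u1,v0,v1): return (u>=u0)&(u<=u1)&(v>=v0)&(v<=v1)
def zr(P,lo,hi): return (P[...,2]>lo)&(P[...,2]<hi)
mg=w(165,300,200,312)&(a[...,1]>a[...,0]+30)&(a[...,1]>a[...,2]+30); rep('mat',P,mg,0)
c=w(168,220,225,285)
rep('covtop',P,c&zr(P,.042,.058),0); rep('fin',P,c&zr(P,.07,.1),0)
b=w(235,295,228,295); rep('blk all',P,b&zr(P,.008,.07),0);rep('core',P,b&zr(P,.034,.07),0);rep('flange',P,b&zr(P,.0095,.03),0)
i=w(340,470,195,300)
rep('lid',P,i&zr(P,.118,.14)&(a.min(-1)>150),0)
h=w(395,430,270,310)&(a[...,2]>a[...,0]+50); rep('handle',P,h,0); rep('handle hi',P,h&zr(P,.1,.16),0)
# scene cam
wq=lambda x0,x1,y0,y1:(Q[...,0]>x0)&(Q[...,0]<x1)&(Q[...,1]>y0)&(Q[...,1]<y1)
rep('S handle',Q,w(265,295,160,190)&(sa[...,2]>sa[...,0]+50)&zr(Q,.08,.2),0)
rep('S fin',Q,w(400,455,255,315)&zr(Q,.065,.1),0)
rep('S covtop',Q,w(395,460,265,320)&zr(Q,.044,.056),0)
rep('S core',Q,w(335,400,240,290)&zr(Q,.036,.065),0)
rep('S lid',Q,w(200,312,170,256)&zr(Q,.122,.142),0)
```

```text
mat 3765 rect [569.  209.3] [280.8 399. ] 0.4 mean [0.608  0.2972 0.0077] med [0.6439 0.3028 0.0032]
covtop 1329 rect [570.8 331. ] [ 94.6 110.8] 87.2 mean [0.57   0.3288 0.0494] med [0.5695 0.3239 0.0493]
fin 168 rect [569.5 331.7] [16.6 60.7] 87.4 mean [0.5692 0.3306 0.0839] med [0.5695 0.3302 0.0845]
blk all 2001 rect [552.5 148.3] [178.6 156.6] 0.1 mean [0.5502 0.1495 0.0351] med [0.5497 0.1487 0.0458]
core 1137 rect [553.  152.1] [77.2 96.5] 71.1 mean [0.5523 0.1511 0.0506] med [0.5521 0.151  0.0505]
flange 770 rect [553.2 146.7] [152.5 172.1] 88.6 mean [0.5485 0.1467 0.0152] med [0.544  0.1404 0.0151]
lid 4196 rect [ 575.4 -199.8] [182.  222.4] 6.4 mean [ 0.5732 -0.1963  0.1325] med [ 0.5709 -0.1936  0.1326]
handle 198 rect [ 460.6 -226.4] [61.3 42.3] 7.2 mean [ 0.4601 -0.2151  0.1185] med [ 0.4599 -0.2125  0.1362]
handle hi 172 rect [ 461.5 -212.4] [56.1 14.8] 7.2 mean [ 0.461  -0.2113  0.1364] med [ 0.4601 -0.2111  0.1374]
S handle 114 rect [ 459.2 -211.8] [62.2 19.5] 5.4 mean [ 0.4579 -0.21    0.1359] med [ 0.4564 -0.2091  0.1376]
S fin 189 rect [570.9 331. ] [16.  64.6] 86.9 mean [0.5752 0.3332 0.0816] med [0.5763 0.3343 0.085 ]
S covtop 1036 rect [569.4 330.9] [ 95.2 120.8] 87.3 mean [0.5783 0.3346 0.0509] med [0.5832 0.3408 0.0511]
S core 924 rect [590.7 153.2] [193.1 104.2] 3.0 mean [0.5686 0.1579 0.0511] med [0.5669 0.1598 0.0519]
S lid 3262 rect [ 548.4 -202.2] [241.6 228.9] 6.4 mean [ 0.5808 -0.1916  0.1346] med [ 0.5842 -0.1915  0.135 ]
```

```bash
cat >> h.py <<'E'
def R(t,tilt=0):
    t=np.radians(t); y=np.array([-np.sin(t),np.cos(t),0]); z=np.array([0,0,-1.]); return np.stack([np.cross(y,z),y,z],1)
def bestR(p,t):
    q=robot.read_qpos(); c=[]
    for k in (t,t+180):
        s=robot.ik(p,R(k))
        if s is not None: c.append((abs(np.array(s)-q).max(),k))
    print(c); return R(min(c)[1])
E
python3 - <<'E'
from h import *
z=np.load('top0.npz');P=z['P'];a=z['a'].astype(int)
v,u=np.mgrid[0:480,0:640]; b=(u>=233)&(u<=297)&(v>=226)&(v<=297)
green=(a[...,1]>a[...,0]+25)&(a[...,1]>a[...,2]+25)
def rep(n,m):
    p=P[m]; print(n,len(p),[np.round(x,1) for x in cv2.minAreaRect(p[:,:2].astype(np.float32)*1000)])
m=(b&(P[...,2]>.0095)&(P[...,2]<.1)&~green)
m=cv2.morphologyEx(m.astype(np.uint8),cv2.MORPH_OPEN,np.ones((3,3)))>0; rep('blk',m)
n,l,st,_=cv2.connectedComponentsWithStats(m.astype(np.uint8)); print(st)
for t in(.040,.044): rep('core',b&(P[...,2]>t)&~green)
sat=b&(a.max(-1)-a.min(-1)>90)&(P[...,2]>.044)&~green; rep('caps',sat)
p=[.570,.331,.25]; Rc=bestR(p,-2.7)
robot.goto(p,Rc); robot.move_gripper(.6)
print(robot.read_t(),robot.read_position(),robot.read_qpos())
a,d=robot.grab_frame('top');cv2.imwrite('pics/t1.png',a[200:320,150:350,::-1].repeat(3,0).repeat(3,1))
E
```

```text
blk 1829 [array([553., 152.]), array([104.8, 124.2]), np.float64(71.5)]
[[     0      0    640    480 305371]
 [   238    234     51     55   1829]]
core 1140 [array([523.8,  88.9]), array([222.8, 101.7]), np.float64(65.4)]
core 1095 [array([523.9,  88.8]), array([223.1, 101.1]), np.float64(65.2)]
caps 302 [array([517.9,  85. ]), array([216. ,  81.5]), np.float64(62.0)]
[(np.float64(123.25368298813888), -2.7), (np.float64(95.24117131281707), 177.3)]
4.3167 [0.56996738 0.33103092 0.25000226] [ 4.70651150e+01  1.83340290e+01  5.21114651e-01  3.17855168e-04
 -7.21890074e+01  4.02381080e+01]
```

View pics/t1.png

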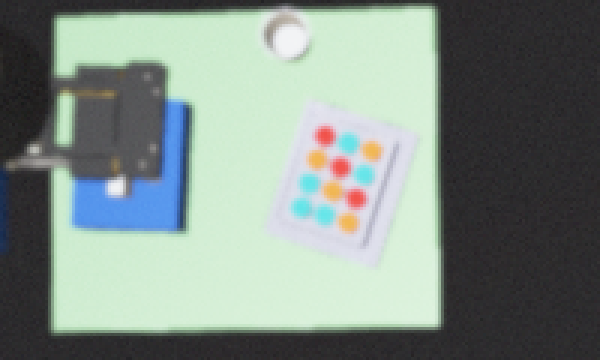

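The view shows the gripper above the cover, with the beaker and block undisturbed. The block outline measures 105×124 mm, which matches the given size. Next I grasp the cover.

Run:
```python
from h import *
Rc=R(177.3); p=np.array([.570,.3313,.058])
robot.servo_line(p,Rc,.12); robot.move_gripper(0.05)
print('grip',robot.read_grip_width(),robot.read_finger_force(),robot.read_force())
robot.servo_line(p+[0,0,.10],None,.12)
print('lift',robot.read_grip_width(),robot.read_finger_force(),robot.read_force())
b=np.array([.553,.152]); q=np.array([*b,.158]); Rb=R(161.5)
robot.servo_line(q,Rb,.12)
print(robot.read_t(),robot.read_position())
a,d=robot.grab_frame('top');P=cloud('top',d);S,ds=robot.grab_frame('scene')
np.savez('t2.npz',a=a,P=P,s=S,PS=cloud('scene',ds))
im=np.hstack([a[200:320,200:330],S[200:320,310:440]]);cv2.imwrite('pics/t2.png',im[...,::-1].repeat(3,0).repeat(3,1))
```

```text
grip 0.15397127574326044 30.00001162290573 [-0.26303694 -0.67155946  0.94733838]
lift 0.1575273224935992 29.999756813049316 [ 0.37579829 -1.06581826 -1.53291327]
9.4583 [0.55312135 0.15255509 0.15790774]
```

View pics/t2.png

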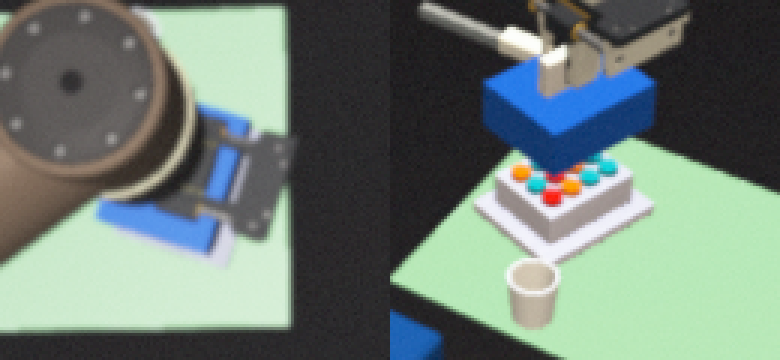

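The cover hangs level above the block (scene crop, cover corner at about (550,135), block below). I check the alignment numerically before lowering.

Run:
```python
from h import *
z=np.load('t2.npz');v,u=np.mgrid[0:480,0:640]
for n,P,a,w in(('top',z['P'],z['a'],(200,330,200,320)),('scene',z['PS'],z['s'],(335,402,215,260))):
    a=a.astype(int); m=(u>=w[0])&(u<w[1])&(v>=w[2])&(v<w[3])&(a[...,2]>a[...,0]+70)&(a[...,2]>a[...,1]+40)&(P[...,2]>.1)&(P[...,2]<.155)
    m=cv2.erode(m.astype(np.uint8),np.ones((2,2)))>0
    p=P[m]; print(n,len(p),[np.round(x,1) for x in cv2.minAreaRect(p[:,:2].astype(np.float32)*1000)],np.percentile(p[:,2],[2,50,98]).round(4))
    if n=='scene': t=p[p[:,2]>.144]; print('tilt', np.linalg.lstsq(np.c_[t[:,:2],np.ones(len(t))],t[:,2],rcond=None)[0].round(3))
```

```text
top 382 [array([551.6, 151.3]), array([ 87.2, 108.1]), np.float64(71.4)] [0.1354 0.1489 0.1539]
scene 1094 [array([555.3, 154.4]), array([ 96.1, 116.4]), np.float64(71.6)] [0.109  0.1417 0.1542]
tilt [-0.014 -0.009  0.16 ]
```

Position and yaw agree with the block to within about 2 mm, so I lower the cover in steps and watch the force.

Run:
```python
from h import *
b=[.553,.152]
for z in (.112,.104,.098,.092,.085,.078,.073,.0705,.069):
    robot.servo_line([*b,z],R(161.5),.05); f=robot.read_force(); print(z,np.round(f,1),np.round(robot.read_position(),4))
    if f[2]>6 or np.hypot(f[0],f[1])>8: break
```

```text
0.112 [-0.5 -0.3 -0.6] [0.5533 0.1522 0.1123]
0.104 [ 0.7 -0.4 -1.7] [0.5527 0.1518 0.1036]
0.098 [-0.9 -0.4 -1.2] [0.5527 0.1518 0.0975]
0.092 [ 0.2  0.4 -1.5] [0.5527 0.1518 0.0916]
0.085 [ 0.3  0.1 -0.4] [0.5527 0.1518 0.0845]
0.078 [-0.3 -0.4 -1.2] [0.5527 0.1518 0.0775]
0.073 [-0.6 -0.6 -1.7] [0.5528 0.1518 0.0726]
0.0705 [ 0.5 -0.7 -1.2] [0.5529 0.152  0.0704]
0.069 [-2.8 -0.9  6.3] [0.5532 0.1521 0.0699]
```

It made contact at the expected height, so I release it, retract and check.

Run:
```python
from h import *
robot.move_gripper(.6); robot.dwell(.4)
robot.servo_line([.553,.152,.26],R(161.5),.15)
hub=np.array([.5754,-.1998]); t=6.4; ex=np.array([np.cos(np.radians(t)),np.sin(np.radians(t))])
g=hub-.128*ex; p=[*g,.26]; Rl=bestR(p,t)
robot.goto(p,Rl); print(robot.read_t(),robot.read_position(),g,robot.read_tcp_rot().round(2).tolist(),robot.read_qpos().round(0))
a,d=robot.grab_frame('top');P=cloud('top',d);S,ds=robot.grab_frame('scene')
im=np.hstack([a[200:320,200:330],S[200:320,310:440]]);cv2.imwrite('pics/t3.png',im[...,::-1].repeat(3,0).repeat(3,1))
v,u=np.mgrid[0:480,0:640]; a=a.astype(int)
m=(u>225)&(u<300)&(v>225)&(v<300)&(a[...,2]>a[...,0]+70)&(P[...,2]>.02)
m2=(u>225)&(u<300)&(v>225)&(v<300)&(P[...,2]>.009)&(P[...,2]<.12)&~((a[...,1]>a[...,0]+25)&(a[...,1]>a[...,2]+25))
for k in(m,m2):
  k=cv2.morphologyEx(k.astype(np.uint8),cv2.MORPH_OPEN,np.ones((3,3)))>0
  p=P[k];print([np.round(x,1) for x in cv2.minAreaRect(p[:,:2].astype(np.float32)*1000)],np.median(p[:,2]))
```

```text
[(np.float64(117.3799609866766), 6.4), (np.float64(62.620039013323414), 186.4)]
16.875 [ 0.44859324 -0.21366199  0.25987422] [ 0.44819771 -0.21406802] [[0.99, 0.11, -0.0], [0.11, -0.99, 0.0], [-0.0, -0.0, -1.0]] [ -3.   2. -18.  -0. -70.  99.]
[array([529.1,  92.5]), array([229.7, 116.5]), np.float64(67.4)] 0.061211536663091856
[array([553.5, 153.9]), array([109.4, 124.1]), np.float64(71.6)] 0.060913522687701574
```

View pics/t3.png

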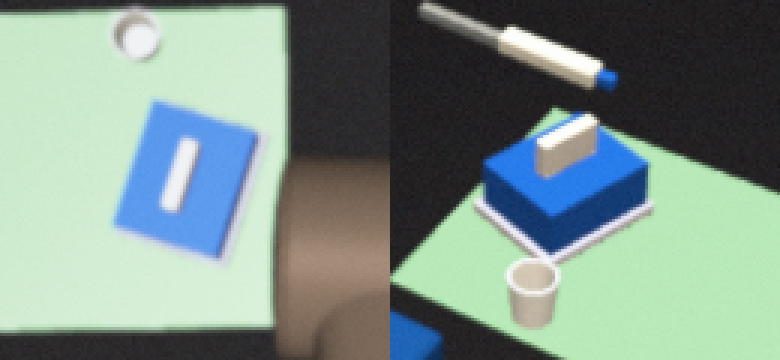

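The cover is fully seated: its top is at 61 mm as expected, with an even flange border in the scene crop at (550,250). Now I grip the lid handle and raise it along its arc.

```bash
cat >> h.py <<'E'
c0=np.array([.5754,-.1998]); T=6.4; ex=np.array([np.cos(np.radians(T)),np.sin(np.radians(T))]); Rl=R(T+180)
def tcp(deg):
    s,c=np.sin(np.radians(deg)),np.cos(np.radians(deg))
    x=.09-.218*c+.008*s; z=.12+.218*s+.008*c
    return np.array([*(c0+x*ex),z-.019])
E
python3 - <<'E'
from h import *
print([robot.ik(tcp(d),Rl) is not None for d in (0,25,52)])
robot.servo_line(tcp(0)+[0,0,.04],Rl,.12); robot.servo_line(tcp(0),Rl,.06); print(robot.read_force())
robot.move_gripper(.05); print('grip',robot.read_grip_width(),robot.read_finger_force(),robot.read_force())
for d in range(5,51,5):
    robot.servo_line(tcp(d),Rl,.06); f=robot.read_force(); print(d,np.round(f,1),round(robot.read_grip_width(),3))
    if np.linalg.norm(f)>25: break
print(robot.read_t(),robot.read_position(),tcp(50),robot.read_finger_force())
a,d=robot.grab_frame('top');S,ds=robot.grab_frame('scene'); PS=cloud('scene',ds); np.savez('t4.npz',a=a,P=cloud('top',d),s=S,PS=PS)
cv2.imwrite('pics/t4.png',S[60:300,150:450,::-1].repeat(2,0).repeat(2,1))
E
```

```text
[True, True, True]
[ 0.60475064 -0.59169679  0.5488232 ]
grip 0.1559032731404253 30.00036209821701 [0.4914378  4.68666238 0.29900136]
5 [ 1.   6.  -2.9] 0.158
10 [ 1.5  6.8 -3. ] 0.154
15 [ 1.1  5.6 -2.5] 0.157
20 [ 1.1  6.8 -3.1] 0.158
25 [ 0.6  6.5 -3.9] 0.162
30 [ 0.5  6.6 -3.9] 0.158
35 [ 0.5  7.6 -4. ] 0.157
40 [-0.9  6.5 -4.4] 0.159
45 [-0.8  7.4 -3.8] 0.157
50 [-0.6  6.1 -5.5] 0.161
24.2417 [ 0.53205993 -0.20414714  0.2740834 ] [ 0.53167486 -0.20470456  0.27313999] 30.00041224557208
```

View pics/t4.png

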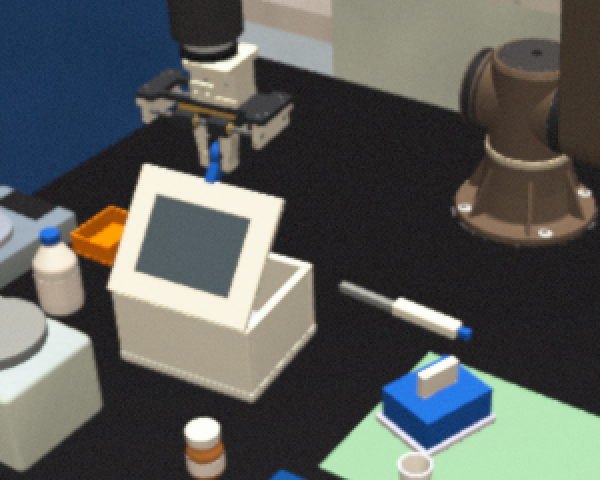

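The lid is open with its handle (around (213,165)) held in the fingers. The bottle, tray and jar are undisturbed, and the cover is on the block. I measure the lid angle from a plane fit before handing in.

Run:
```python
from h import *
z=np.load('t4.npz');P=z['PS'];v,u=np.mgrid[0:480,0:640]
# lid panel in crop ~ (145..245,195..290)/2 + (150,60)
m=(u>226)&(u<266)&(v>162)&(v<200); p=P[m]
c=np.median(p,0); n=np.linalg.svd(p-p.mean(0),full_matrices=False)[2][2]; n*=np.sign(n[2]); print(c,n, 'angle',np.degrees(np.arccos(n[2])),'resid',np.std((p-p.mean(0))@n))
robot.dwell(.5); print(robot.read_position(),robot.read_qvel().round(2),robot.read_finger_force(),robot.read_t())
```

```text
[ 0.61334003 -0.19278097  0.20343801] [-0.4127059  -0.3368139   0.84630387] angle 32.18809501434932 resid 0.028241226970445184
[ 0.53201157 -0.20416856  0.27405088] [ 0.01  0.07 -0.09  0.1   0.02 -0.05] 30.000343115389114 24.8417
```

Run:
```python
from h import *
z=np.load('t4.npz');v,u=np.mgrid[0:480,0:640]
for k,s in(('PS','s'),('P','a')):
    P=z[k]; L=P[...,:2]-c0; x=L@ex; y=L@np.array([-ex[1],ex[0]]); h=P[...,2]
    m=(abs(y)<.1)&(x>-.02)&(x<.08)&(h>.135)&(h<.28); X,Z=x[m],h[m]
    for _ in range(8):
        A=np.polyfit(X,Z,1); r=abs(Z-np.polyval(A,X)); kk=r<max(.004,np.median(r)*2); X,Z=X[kk],Z[kk]
    print(k,m.sum(),len(X),'angle',np.degrees(np.arctan(-A[0])),'z at hinge x=.09',np.polyval(A,.09),'resid',np.std(Z-np.polyval(A,X)))
```

```text
PS 3709 2058 angle 49.25554763227257 z at hinge x=.09 0.14171917676264764 resid 0.0022074894867199087Traceback (most recent call last):
  File "<stdin>", line 7, in <module>
    raise TypeError("expected non-empty vector for x")
TypeError: expected non-empty vector for x
```

```bash
python3 -c "
from rig import robot
print(robot.job_done())"
```

```text
the job is handed in; nothing more can be done
None
```

I handed the job in with the cover seated and released on the block and the gripper holding the lid at about 49° (measured from the camera depth); the call returned no verdict.

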